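Find the full battery tin by its weight

TASK

One of the three look-alike tins of spare lamp batteries is the full one. Working from the robot's left to its right, pick up each tin in turn about 5 cm to feel its weight, gently standing each back upright in its own well before touching the next, and leave the mug, binoculars and hand lamp alone. Then finish while holding the heaviest tin up, upright and still, with its underside at least 10 cm above the tray, and the other two standing in their wells: do not put it down or let go.

Things in the scene. Friction and masses are not known exactly. Their poses are not given: they have to be found in the camera images.
- tray: low wooden tray screwed to the counter, 112 mm (its x) by 336 mm (its y), with three square wells in a row along its y axis, 112 mm from centre to centre: left well at y = +112 mm, middle at 0, right at -112 mm (left as the robot sees it from its base, its +y). Each well is 92 x 92 mm; its rubber floor is 4 mm above the counter, the rims and the 20 mm wide ribs between wells are 12 mm above the counter. Origin: centre of its underside, on the counter; z up
- tin_left_centre (a point): closed square steel tin, grey body with a bare-metal lid pressed on flush, 60 x 60 mm and 80 mm tall, stiff flat walls; this point is its centre, 40 mm above its underside; z up, x and y square to its sides. It looks the same as the other two; one of the three weighs clearly more (about 0.7 kg) than either of the others (both under 0.45 kg) and which one it is changes from time to time. It starts in the left (+y of the tray) well of the tray
- tin_middle_centre (a point): closed square steel tin, grey body with a bare-metal lid pressed on flush, 60 x 60 mm and 80 mm tall, stiff flat walls; this point is its centre, 40 mm above its underside; z up, x and y square to its sides. It looks the same as the other two; one of the three weighs clearly more (about 0.7 kg) than either of the others (both under 0.45 kg) and which one it is changes from time to time. It starts in the middle well of the tray
- tin_right_centre (a point): closed square steel tin, grey body with a bare-metal lid pressed on flush, 60 x 60 mm and 80 mm tall, stiff flat walls; this point is its centre, 40 mm above its underside; z up, x and y square to its sides. It looks the same as the other two; one of the three weighs clearly more (about 0.7 kg) than either of the others (both under 0.45 kg) and which one it is changes from time to time. It starts in the right (-y of the tray) well of the tray
- mug: white mug, 80 mm across, 92 mm tall, bystander; origin at the centre of its underside, handle at its +y
- binoculars: black binoculars standing on end, about 120 x 55 mm and 140 mm tall, bystander; origin at the centre of their underside
- lantern: grey box-shaped battery hand lamp with a carrying handle, about 125 x 75 mm and 125 mm tall, bystander; origin at the centre of the box's underside

How it is judged:
By the outcome, as a careful person would: the job done as asked, in the order asked, and still so for the second after the job is handed in, while the arm keeps its last pose, push and grip.
It also fails if it takes over 67 s, if anything falls off the work surface, if the arm or the gripper's body presses on something with over 40 N, if the wrist force passes 120 N, or if a joint passes its speed limit or range.

ROBOT

A 6-joint arm with a two-finger parallel gripper is mounted at the origin on the work surface. World frame = base frame: x ahead of the robot, y to its left, z up, the work surface at z = 0. Lengths are in m, angles in rad, forces in N, time in s.
With the tool pointing down it reaches from about 0.25 to 0.775 m from the base axis. Payload 4 kg.
Tool frame: the origin (TCP) lies at the very end of the fingers, on their centre line; the grasp point (between the pads) lies 19 mm behind it (robot.grip_point_offset is the distance from the TCP to the grasp point, in m); z points along the fingers, x is the direction in which the jaws open and shut, and the axes are right-handed (so a half turn about z gives the same grasp; the last joint's range is limited). The gripper opens to 94 mm and grips with 3 to 60 N. Pads are 16 mm wide; open, the fingers measure 119 mm over their backs; the gripper's body (75 mm by 177 mm) begins 78 mm behind the grasp point.
Start: joints at [1.22, 0.087, 1.371, -0, 1.684, -0.103], TCP at [0.135, 0.533, 0.206] pointing down, gripper open.
Joint ranges: [-3.1, 3.1], [-0.76, 2.03], [0.27, 2.55], [-1.08, 4.22], [0.17, 2.65], [-2.57, 2.57]. Speed limits (rad/s): [2.79, 2.79, 3.14, 3.14, 3.14, 3.14].

INTERFACE

Orientations are given as [roll, pitch, yaw] about the fixed x, y, z axes, in that order (R = Rz(yaw) Ry(pitch) Rx(roll)).
In Python, from bench import robot gives the robot as it stands.
- The arm moves only by the shell command python3 -m inch 'ROWS'. ROWS is text: rows parted by semicolons, each of 5 numbers parted by spaces: the shift along the tool's x, y, z in cm, then the turn about the tool's z in rad, then the closure, from 0 (fully open) to 1 (shut). In form: tx ty tz spin claw; .... A call has 1 to 20 rows; each row is the pose to reach, as a shift and turn from the pose measured when the call began, along the tool's axes at that moment; what a row does not reach only later rows make up. A row lasts 1/12 s, in which the tool goes at most 41.7 mm and 7.16 degrees, less where a joint would pass 70% of its speed; a pose out of reach is approached as far as the arm can. A call with a gripper value outside its range is refused whole. The fingers move at their own pace and stop on an object; the grip force is fixed at half the most. Time passes only in rows, so rows that repeat a pose let the fingers close. It gives the time, the measured TCP pose, the force and the opening at its end, in the units of the state.
- robot.get_obs(): the state, without advancing time (a new reading comes with each control period).
- robot.snapshot(name): name is "scene" or "top" or "wrist"; returns (picture, depth): 400x640x3 uint8, blue, green, red; 400x640 float32, m along the optical axis (not along the pixel's ray), 0 where there is no reading.
- robot.camera_info(name): a dict with "K" (3x3 intrinsics, pixels), "extrinsics" (4x4, takes a point from world to camera coordinates); the wrist camera has in their place "mount" (4x4, takes a point from camera to tool coordinates, whose origin is the TCP and whose axes are the tool frame's). Camera axes: x right, y down, z forward; pixel columns grow to the right and rows downward; lengths in m; the calibration is good to about 2 mm. A picture is of the moment at which its call begins: read the wrist's pose just before it. camera_info takes no time and is no camera call.
- robot.close_job(): hands the job in, once; it reports no verdict.
The state is a dict: "time": time; "joint_positions": joint angles; "qvel": joint speeds; "joint_torque": joint torques, N m; "tool_pos": TCP position; "ee_rot": TCP orientation; "wrist_force": force on the tool from outside, world axes, zero at the start; "wrist_torque": the same for the moment, N m; "width": finger opening in m.
Only numpy, scipy, OpenCV 4.12 (cv2) and the standard library are available. Lean on these libraries where they do the work, as an engineer would, in place of code of your own. Each camera call takes 0.05 s, during which the arm holds its last target.

## Working session

There is one attempt and no reset: what is moved stays moved. The work goes in short steps, Python scripts to look and compute and a shell command to move; the robot and the scene stay as the last step left them, time stands still between calls to the robot, and variables do not carry over. Pictures are saved under pics/ and viewed, and the job is handed in when it is done.

```bash
ls; mkdir -p pics
python3 - <<'E'
from bench import robot
import cv2,numpy as np
o=robot.get_obs()
for k,v in o.items(): print(k,np.round(v,4))
for n in("scene","top"):
    p,d=robot.snapshot(n); cv2.imwrite(f"pics/{n}0.png",p); np.save(f"pics/{n}0.npy",d)
    i=robot.camera_info(n); print(n,np.round(i["K"],1).tolist(),np.round(i["extrinsics"],4).tolist())
print(robot.camera_info("wrist"), robot.grip_point_offset)
E
```

```text
pics
time 0.0
joint_positions [ 1.2199  0.0879  1.3723  0.      1.6836 -0.1031]
qvel [-0.0011 -0.0014 -0.0014  0.0011 -0.0001 -0.0014]
joint_torque [-0.00000e+00 -3.40170e+01 -3.02434e+01  7.18000e-02  3.29000e-02
 -2.00000e-04]
tool_pos [0.1347 0.5327 0.2043]
ee_rot [-3.1414e+00  2.2000e-03  1.3230e+00]
wrist_force [-0.4139  0.0147 -0.6536]
wrist_torque [ 0.003   0.0094 -0.0379]
width 0.0942
scene [[430.2, 0.0, 319.6], [0.0, 430.2, 206.1], [0.0, 0.0, 1.0]] [[-0.8318, 0.555, 0.0131, 0.4537], [0.4649, 0.7093, -0.5298, -0.199], [-0.3034, -0.4346, -0.848, 1.2854], [0.0, 0.0, 0.0, 1.0]]
top [[470.8, 0.0, 325.5], [0.0, 470.8, 208.1], [0.0, 0.0, 1.0]] [[0.0243, -0.9997, 0.0053, -0.0238], [-0.9741, -0.0248, -0.2246, 0.556], [0.2246, 0.0003, -0.9744, 1.1098], [0.0, 0.0, 0.0, 1.0]]
{'K': array([[318.03612741,   0.        , 315.97813485],
       [  0.        , 318.03612741, 203.60881306],
       [  0.        ,   0.        ,   1.        ]]), 'mount': array([[ 9.99999924e-01, -3.80965958e-04, -8.55168917e-05,
         2.59829900e-04],
       [ 3.90163280e-04,  9.66676885e-01,  2.55999311e-01,
        -7.51706707e-02],
       [-1.48598200e-05, -2.55999324e-01,  9.66676960e-01,
        -1.79820413e-01],
       [ 0.00000000e+00,  0.00000000e+00,  0.00000000e+00,
         1.00000000e+00]])} 0.0188
```

View pics/scene0.png

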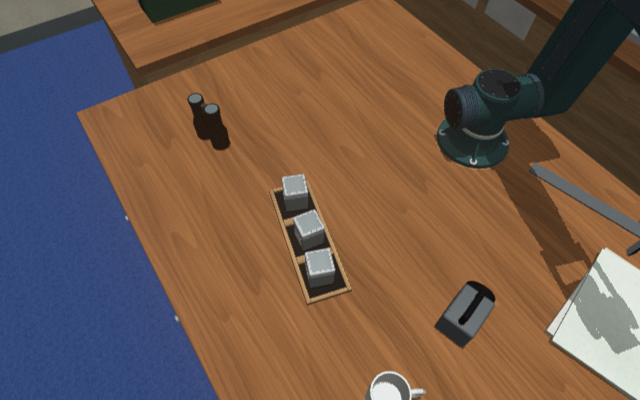

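View pics/top0.png

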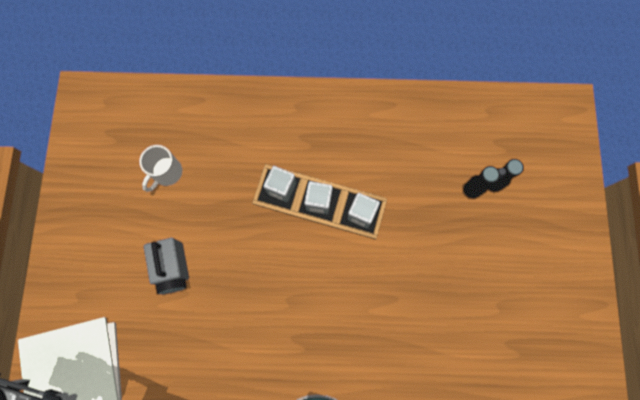

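The top view shows three tins at about (279,183), (318,197) and (363,210), each yawed a little differently. The mug is at (156,165), the lamp at (166,265) and the binoculars at (493,178). Next I'll measure the lids and the tray.

```bash
cat > h.py <<'E'
import numpy as np,cv2
from bench import robot
def ray(K,E,uv,z):
    uv=np.atleast_2d(uv).astype(float)
    d=np.c_[uv,np.ones(len(uv))]@np.linalg.inv(K).T
    R,t=E[:3,:3],E[:3,3]; d=d@R; c=-R.T@t
    return c+d*((z-c[2])/d[:,2])[:,None]
def pose():
    from scipy.spatial.transform import Rotation as Ro
    o=robot.get_obs(); T=np.eye(4); T[:3,:3]=Ro.from_euler('xyz',o["ee_rot"]).as_matrix(); T[:3,3]=o["tool_pos"]; return T,o
def wristE():
    T,o=pose(); return np.linalg.inv(T@np.array(robot.camera_info("wrist")["mount"]))
def lids(p,K,E,z=0.084,lo=165,minA=60,roi=None):
    hsv=cv2.cvtColor(p,cv2.COLOR_BGR2HSV); m=((hsv[...,1]<40)&(hsv[...,2]>lo)).astype(np.uint8)
    if roi: mm=np.zeros_like(m); a,b,c,d=roi; mm[b:d,a:c]=1; m*=mm
    m=cv2.morphologyEx(m,cv2.MORPH_CLOSE,np.ones((3,3),np.uint8))
    out=[]
    for c in cv2.findContours(m,cv2.RETR_EXTERNAL,cv2.CHAIN_APPROX_NONE)[0]:
        if cv2.contourArea(c)<minA: continue
        w=ray(K,E,c[:,0],z)[:,:2]
        r=cv2.minAreaRect((w*1000).astype(np.float32))
        out.append((np.round(r[0],1),np.round(r[1],1),round(r[2],1)))
    return out,m
def goto(x,y,yaw,z):
    "tool shifts cm / turn rad to world TCP goal; yaw = goal ee yaw mod pi"
    T,o=pose(); d=T[:3,:3].T@(np.array([x,y,z])-T[:3,3])*100
    x0=T[:3,0]; cur=np.arctan2(x0[1],x0[0]); s=-((yaw-cur+np.pi/2)%np.pi-np.pi/2)
    return np.round(d,2),round(s,3)
E
python3 - <<'E'
from h import *
for n,roi,lo in(("top",(250,150,400,250),185),("top",(250,150,400,250),165),("scene",(260,165,360,310),185)):
    p=cv2.imread(f"pics/{n}0.png"); i=robot.camera_info(n)
    for r in lids(p,i["K"],i["extrinsics"],roi=roi,lo=lo)[0]: print(n,*r)
p=cv2.imread("pics/top0.png"); i=robot.camera_info("top")
c=np.array([[265,166],[384,200],[376,236],[255,203]]); w=ray(i["K"],i["extrinsics"],c,0.012);print(w.round(3),w.mean(0))
crop=cv2.resize(p[150:250,245:405],None,fx=5,fy=5,interpolation=2);cv2.imwrite("pics/c0.png",crop)
d=np.load("pics/top0.npy");print(d[180:200:4,318])
E
```

```text
top [ 556.4 -103.8] [56.8 58.5] 67.4
top [587.    8.7] [57.5 58.5] 81.7
top [620.5 107.4] [56.4 58.5] 68.6
top [ 555.9 -103.6] [58.7 59.5] 67.4
top [587.    8.8] [58.3 59.8] 82.1
top [620.3 107.6] [58.6 59.2] 68.6
[[ 0.679  0.153  0.012]
 [ 0.594 -0.162  0.012]
 [ 0.498 -0.142  0.012]
 [ 0.577  0.174  0.012]] [0.58708119 0.0058498  0.012     ]
[1.2444752 1.1636403 1.1624774 1.1565435 1.1587402]
```

View pics/c0.png

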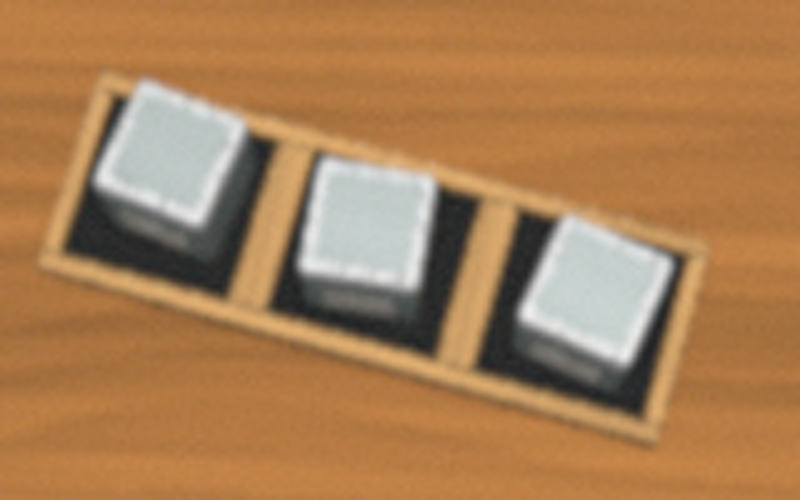

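Run:
```python
from h import *
print(goto(.62,.1075,np.deg2rad(-21.4),.25))
i=robot.camera_info("top")
for z in(0,.12): print(ray(i["K"],i["extrinsics"],[[156,165],[166,265],[493,178]],z).round(3))
```

```text
(array([-29.33,  57.47,  -4.51]), np.float64(-1.445))
[[ 0.678  0.447  0.   ]
 [ 0.412  0.394  0.   ]
 [ 0.665 -0.456  0.   ]]
[[ 0.64   0.402  0.12 ]
 [ 0.4    0.353  0.12 ]
 [ 0.628 -0.411  0.12 ]]
```

```bash
python3 -m inch '0 0 -4.5 0 0;0 0 -4.5 0 0;-2 4 -4.5 0.1 0;-4 8 -4.5 0.2 0;-6 12 -4.5 0.3 0;-8 16 -4.5 0.4 0;-10 20 -4.5 0.5 0;-12 24 -4.5 0.6 0;-14 27.5 -4.5 0.7 0;-16 31.3 -4.5 0.8 0;-18 35.3 -4.5 0.9 0;-20 39.2 -4.5 1.0 0;-22 43.1 -4.5 1.1 0;-24 47 -4.5 1.2 0;-26 51 -4.5 1.3 0;-28 55 -4.5 1.4 0;-29.3 57.5 -4.5 1.5 0;-29.3 57.5 -4.5 1.6 0;-29.3 57.5 -4.5 1.7 0;-29.3 57.5 -4.5 1.7 0'
python3 - <<'E'
from h import *
E=wristE(); p,d=robot.snapshot("wrist"); cv2.imwrite("pics/w1.png",p)
K=robot.camera_info("wrist")["K"]
for lo in(165,190):
  for r in lids(p,K,E,minA=1500,lo=lo)[0]: print(*r)
E
```

```text
time: 1.77
tool_pos: [0.6217, 0.1062, 0.2491]
ee_rot: [3.14, 0.0, -0.381]
wrist_force: [-0.3, 0.4, -0.8]
width: 0.094
[586.2  12.5] [58.3 59.2] 81.7
[585.7  12.4] [57.4 57.8] 81.6
```

View pics/w1.png

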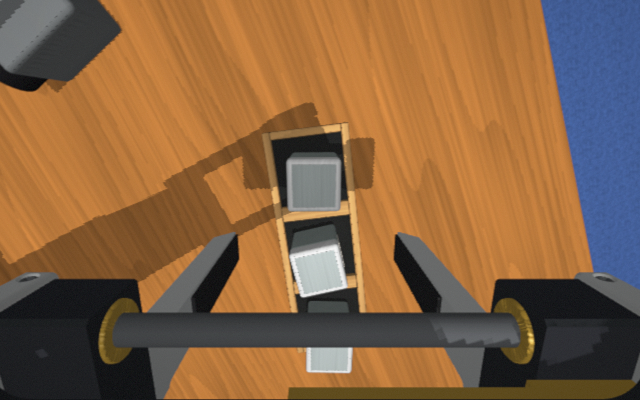

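The wrist view (image up is world +y) shows the left tin's lid in shadow at about (314,184), the middle tin at (319,273), and the right tin partly hidden by the gripper bar. I'll measure the shaded lid as well.

Run:
```python
from h import *
p=cv2.imread("pics/w1.png"); E=wristE(); K=robot.camera_info("wrist")["K"]
cv2.imwrite("pics/w1c.png",cv2.resize(p[110:310,230:400],None,fx=3,fy=3,interpolation=2))
for lo in(100,110,120):
  for r in lids(p,K,E,minA=800,lo=lo,roi=(270,145,350,213))[0]: print(lo,*r)
# tray corners rim top
print(ray(K,E,[[264,134],[347,124]],.012).round(4))
T,o=pose();print(T[:3,3].round(4),o["ee_rot"].round(3))
```

```text
100 [619.2 113.2] [59.7 59.6] 68.4
110 [619.2 112.6] [58.6 59.2] 68.4
120 [618.9 112.7] [58.6 58.1] 68.4
[[0.5785 0.184  0.012 ]
 [0.6818 0.1565 0.012 ]]
[0.621  0.1072 0.2496] [ 3.14  -0.    -0.376]
```

View pics/w1c.png

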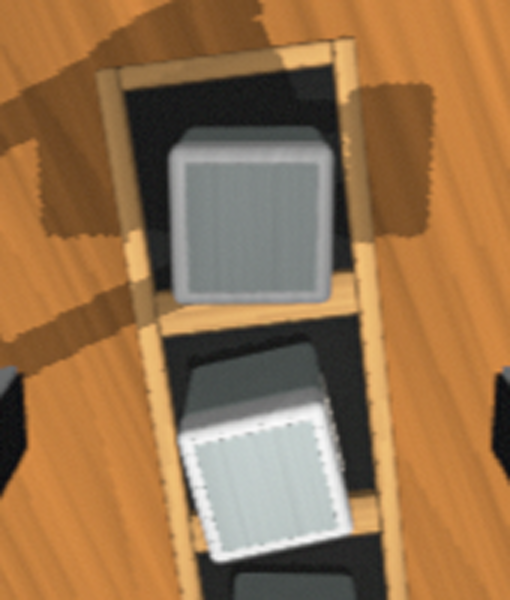

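Run:
```python
from h import *
p=cv2.imread("pics/scene0.png"); i=robot.camera_info("scene")
for lo in (150,165,175):
  for r in lids(p,i["K"],i["extrinsics"],roi=(260,165,360,310),lo=lo)[0]: print(lo,*r)
cv2.imwrite("pics/s0c.png",cv2.resize(p[165:305,260:360],None,fx=4,fy=4,interpolation=2))
```

```text
150 [622.  111.6] [57.5 57.7] 68.4
150 [587.7  13. ] [57.6 57.7] 81.6
150 [557.3 -99.7] [58.7 58. ] 66.9
165 [621.7 111.8] [56.4 57.3] 68.6
165 [587.7  13.2] [56.1 57.7] 81.6
165 [ 557.2 -100.4] [57.5 57.2] 66.6
175 [621.4 111.7] [55.9 56.8] 68.7
175 [587.1  13.1] [54.9 56.4] 81.2
```

View pics/s0c.png

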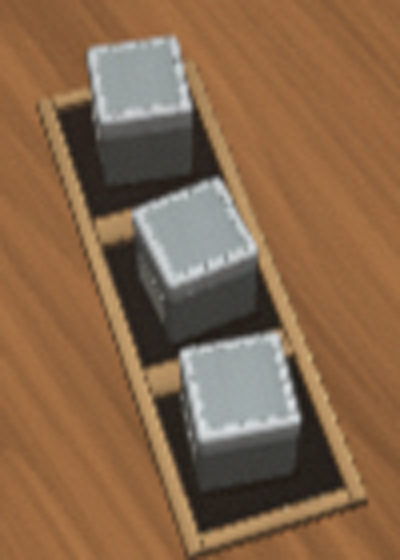

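Scene and wrist views agree: left tin (0.620, 0.112), middle (0.587, 0.013), right (0.557, -0.100). The top view reads about 4 mm low in y, so I'm using the scene and wrist values.

Run:
```python
from h import *
print(goto(.62,.112,np.deg2rad(-21.5),.028))
```

```text
(array([-0.27, -0.45, 22.16]), np.float64(-0.001))
```

```bash
python3 -m inch '-0.3 -0.4 0 0 0;-0.3 -0.4 2 0 0;-0.3 -0.4 4 0 0;-0.3 -0.4 6 0 0;-0.3 -0.4 8 0 0;-0.3 -0.4 10 0 0;-0.3 -0.4 12 0 0;-0.3 -0.4 13.5 0 0;-0.3 -0.4 15 0 0;-0.3 -0.4 16.5 0 0;-0.3 -0.4 18 0 0;-0.3 -0.4 19 0 0;-0.3 -0.4 20 0 0;-0.3 -0.4 21 0 0;-0.3 -0.4 21.8 0 0;-0.3 -0.4 22.1 0 0;-0.3 -0.4 22.1 0 0;-0.3 -0.4 22.1 0 0'
python3 - <<'E'
from h import *
p,d=robot.snapshot("wrist"); cv2.imwrite("pics/w2.png",p)
print(goto(.62,.112,np.deg2rad(-21.5),.028))
E
```

```text
time: 3.32
tool_pos: [0.6198, 0.1117, 0.0288]
ee_rot: [3.14, -0.0, -0.376]
wrist_force: [0.2, -0.9, -0.4]
width: 0.0943
(array([-0.02, -0.03,  0.13]), np.float64(-0.001))
```

View pics/w2.png

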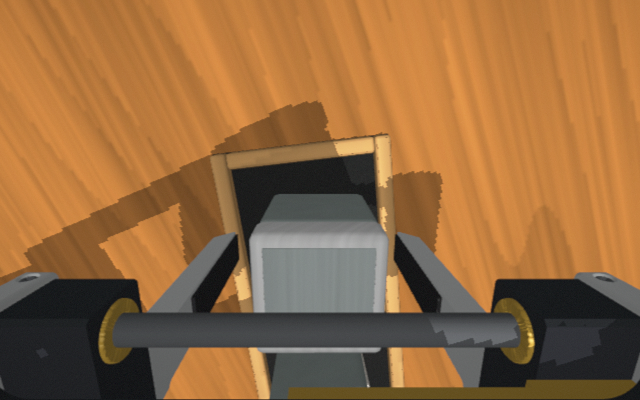

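The tin's lid spans columns 250–388, centred between the fingers. Closing.

```bash
python3 -m inch '0 0 0 0 0.15;0 0 0 0 0.25;0 0 0 0 0.3;0 0 0 0 0.35;0 0 0 0 0.4;0 0 0 0 0.6;0 0 0 0 1;0 0 0 0 1;0 0 0 0 1;0 0 0 0 1;0 0 0 0 1;0 0 0 0 1'; python3 -c "
from h import *
print(pose()[1]['wrist_force'].round(2),pose()[1]['joint_torque'].round(2))"
```

```text
time: 4.37
tool_pos: [0.6204, 0.1116, 0.0294]
ee_rot: [3.141, -0.002, -0.376]
wrist_force: [1.9, 0.2, 0.7]
width: 0.0601
[1.91 0.21 0.66] [ 5.800e-01 -4.261e+01 -2.717e+01  3.100e-01  4.300e-01  1.000e-02]
```

```bash
python3 -m inch '0 0 -0.2 0 1;0 0 -0.6 0 1;0 0 -1 0 1;0 0 -1.5 0 1;0 0 -2 0 1;0 0 -2.5 0 1;0 0 -3 0 1;0 0 -3.5 0 1;0 0 -4 0 1;0 0 -4.4 0 1;0 0 -4.8 0 1;0 0 -5.1 0 1;0 0 -5.1 0 1;0 0 -5.1 0 1;0 0 -5.1 0 1;0 0 -5.1 0 1;0 0 -5.1 0 1;0 0 -5.1 0 1'
python3 - <<'E'
from h import *
print(pose()[1]['wrist_force'].round(2),pose()[1]['joint_torque'].round(2))
for n in("scene","wrist"):
    p,d=robot.snapshot(n); cv2.imwrite(f"pics/{n}3.png",p); print(pose()[1]['wrist_force'].round(2))
E
```

```text
time: 5.87
tool_pos: [0.6202, 0.1116, 0.0801]
ee_rot: [3.14, -0.001, -0.376]
wrist_force: [-0.2, 0.4, -3.3]
width: 0.0602
[-0.21  0.4  -3.3 ] [ 0.000e+00 -4.476e+01 -3.088e+01  6.000e-02 -2.000e-02  0.000e+00]
[-0.25 -0.55 -3.4 ]
[ 0.74 -0.37 -4.13]
```

View pics/scene3.png

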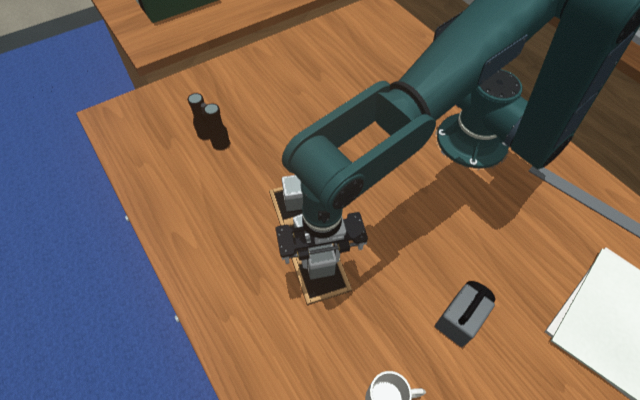

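The scene view shows the left tin (319,265) hanging clear of its well. The wrist reads about 3 N, so it weighs roughly 0.3 kg and is a light one. Lowering it gently.

```bash
python3 -m inch '0 0 0.4 0 1;0 0 0.9 0 1;0 0 1.4 0 1;0 0 1.9 0 1;0 0 2.4 0 1;0 0 2.9 0 1;0 0 3.3 0 1;0 0 3.7 0 1;0 0 4 0 1;0 0 4.3 0 1;0 0 4.5 0 1;0 0 4.7 0 1;0 0 4.8 0 1;0 0 4.9 0 1;0 0 4.95 0 1;0 0 5 0 1;0 0 5 0 1;0 0 5 0 1;0 0 5 0 1'
```

```text
time: 7.55
tool_pos: [0.6204, 0.1116, 0.0304]
ee_rot: [3.141, -0.002, -0.376]
wrist_force: [-0.3, 0.7, -3.4]
width: 0.0602
```

```bash
python3 -m inch '0 0 0.03 0 1;0 0 0.06 0 1;0 0 0.09 0 1;0 0 0.12 0 1;0 0 0.12 0 1;0 0 0.12 0 1'
```

```text
time: 8.05
tool_pos: [0.6205, 0.1116, 0.0295]
ee_rot: [3.141, -0.002, -0.376]
wrist_force: [-0.5, 0.2, -1.1]
width: 0.06
```

```bash
python3 -m inch '0 0 0.03 0 1;0 0 0.05 0 1;0 0 0.05 0 0.5;0 0 0.05 0 0.35;0 0 0.05 0 0.3;0 0 0.05 0 0.25;0 0 0.05 0 0.2;0 0 0.05 0 0.1;0 0 0.05 0 0;0 0 0.05 0 0;0 0 0.05 0 0;0 0 0.05 0 0'
```

```text
time: 9.05
tool_pos: [0.6205, 0.1116, 0.029]
ee_rot: [3.141, -0.002, -0.376]
wrist_force: [-0.1, -0.1, 0.5]
width: 0.0938
```

Released. Now straight up, then a look from above.

```bash
python3 -m inch '0 0 -0.5 0 0;0 0 -1.5 0 0;0 0 -3 0 0;0 0 -5 0 0;0 0 -7 0 0;0 0 -9 0 0;0 0 -11 0 0;0 0 -13 0 0;0 0 -15 0 0;0 0 -16 0 0;0 0 -16 0 0;0 0 -16 0 0'
python3 - <<'E'
from h import *
E=wristE(); p,d=robot.snapshot("wrist"); cv2.imwrite("pics/w4.png",p)
K=robot.camera_info("wrist")["K"]
print(lids(p,K,E,minA=800,lo=110,roi=(240,130,380,300))[0])
print(goto(.587,.0127,np.deg2rad(-8.3),.19))
E
```

```text
time: 10.05
tool_pos: [0.6205, 0.1119, 0.1897]
ee_rot: [3.141, -0.003, -0.376]
wrist_force: [-0.2, -0.0, -0.1]
width: 0.0939
[(array([592.3,  34.7]), array([37.4, 63.3]), 68.3), (array([619.8, 112.7]), array([59.4, 59. ]), 68.4)]
(array([ 0.59, 10.42, -0.17]), np.float64(-0.231))
```

View pics/w4.png

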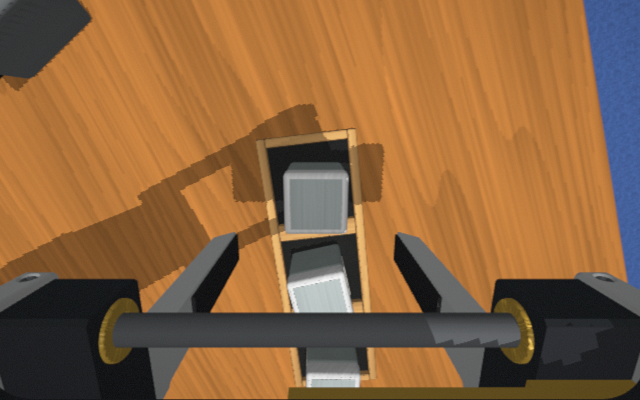

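The left tin is upright in its well at (619.8, 112.7), lid at about (316,200). On to the middle tin.

```bash
python3 -m inch '0.1 1.5 0 -0.05 0;0.2 3.5 0 -0.1 0;0.3 6 0 -0.15 0;0.5 8.5 0 -0.2 0;0.6 10.4 0 -0.23 0;0.6 10.4 0 -0.23 0;0.6 10.4 0 -0.23 0;0.6 10.4 0 -0.23 0'
python3 - <<'E'
from h import *
E=wristE(); p,d=robot.snapshot("wrist"); cv2.imwrite("pics/w5.png",p)
K=robot.camera_info("wrist")["K"]
for lo in(110,130): print(lids(p,K,E,minA=800,lo=lo,roi=(240,100,380,300))[0])
print(goto(.587,.0127,np.deg2rad(-8.3),.028))
E
```

```text
time: 10.77
tool_pos: [0.5869, 0.0135, 0.1871]
ee_rot: [3.141, 0.001, -0.146]
wrist_force: [-0.4, -0.6, 0.7]
width: 0.0938
[(array([563.7, -71.6]), array([23.2, 61. ]), 81.7), (array([586. ,  13.5]), array([59.9, 58.6]), 81.7), (array([612.8,  89. ]), array([23.9, 62. ]), 81.6)]
[(array([585.9,  12.2]), array([57.2, 57.7]), 81.6), (array([612.4,  89. ]), array([23.9, 61.2]), 81.6)]
(array([ 0.03,  0.1 , 15.93]), np.float64(-0.001))
```

View pics/w5.png

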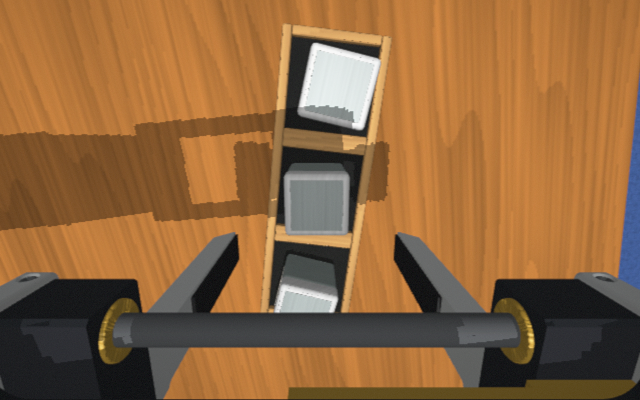

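The middle tin's lid (316,201) is square to the jaws and directly below. Descending.

```bash
python3 -m inch '0 0.1 1.5 0 0;0 0.1 3 0 0;0 0.1 5 0 0;0 0.1 6.5 0 0;0 0.1 8 0 0;0 0.1 9.5 0 0;0 0.1 11 0 0;0 0.1 12.5 0 0;0 0.1 13.5 0 0;0 0.1 14.5 0 0;0 0.1 15.2 0 0;0 0.1 15.8 0 0;0 0.1 15.9 0 0;0 0.1 15.9 0 0'
python3 -m inch '0 0 0 0 0.15;0 0 0 0 0.25;0 0 0 0 0.3;0 0 0 0 0.35;0 0 0 0 0.4;0 0 0 0 0.6;0 0 0 0 1;0 0 0 0 1;0 0 0 0 1;0 0 0 0 1;0 0 0 0 1;0 0 0 0 1'
```

```text
time: 11.98
tool_pos: [0.5868, 0.0127, 0.0282]
ee_rot: [3.14, 0.001, -0.146]
wrist_force: [0.7, -0.1, 0.4]
width: 0.094
time: 12.98
tool_pos: [0.5869, 0.0127, 0.0285]
ee_rot: [3.14, 0.001, -0.146]
wrist_force: [-0.4, 0.4, 2.2]
width: 0.0596
```

```bash
python3 -m inch '0 0 -0.2 0 1;0 0 -0.6 0 1;0 0 -1 0 1;0 0 -1.5 0 1;0 0 -2 0 1;0 0 -2.5 0 1;0 0 -3 0 1;0 0 -3.5 0 1;0 0 -4 0 1;0 0 -4.4 0 1;0 0 -4.8 0 1;0 0 -5.1 0 1;0 0 -5.1 0 1;0 0 -5.1 0 1;0 0 -5.1 0 1;0 0 -5.1 0 1;0 0 -5.1 0 1;0 0 -5.1 0 1'
python3 - <<'E'
from h import *
print(pose()[1]['wrist_force'].round(2),pose()[1]['joint_torque'].round(2))
for n in("scene","wrist"):
    p,d=robot.snapshot(n); cv2.imwrite(f"pics/{n}6.png",p); print(pose()[1]['wrist_force'].round(2))
E
```

```text
time: 14.48
tool_pos: [0.5868, 0.0128, 0.0792]
ee_rot: [3.14, 0.001, -0.146]
wrist_force: [-0.3, -0.2, -2.9]
width: 0.0599
[-0.3  -0.16 -2.95] [ 0.000e+00 -4.002e+01 -3.010e+01  6.000e-02  2.000e-02 -0.000e+00]
[-0.5   0.45 -2.96]
[-0.17  0.52 -2.21]
```

View pics/scene6.png

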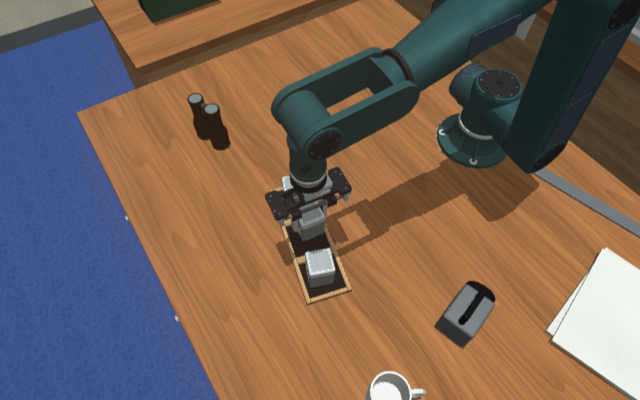

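The middle tin is up, at about (312,220), and reads about 3 N, so it is light too. The left tin (319,265) stands in its well. Lowering the middle one.

```bash
python3 -m inch '0 0 0.4 0 1;0 0 0.9 0 1;0 0 1.4 0 1;0 0 1.9 0 1;0 0 2.4 0 1;0 0 2.9 0 1;0 0 3.3 0 1;0 0 3.7 0 1;0 0 4 0 1;0 0 4.3 0 1;0 0 4.5 0 1;0 0 4.7 0 1;0 0 4.8 0 1;0 0 4.9 0 1;0 0 4.95 0 1;0 0 4.98 0 1;0 0 5 0 1;0 0 5 0 1;0 0 5 0 1'
python3 -m inch '0 0 0.03 0 1;0 0 0.06 0 1;0 0 0.06 0 1;0 0 0.06 0 1'
```

```text
time: 16.17
tool_pos: [0.5868, 0.0127, 0.0294]
ee_rot: [3.14, 0.001, -0.146]
wrist_force: [-0.1, -0.5, -2.1]
width: 0.0601
time: 16.5
tool_pos: [0.5868, 0.0127, 0.0288]
ee_rot: [3.14, 0.001, -0.146]
wrist_force: [-0.5, -0.5, -3.1]
width: 0.0596
```

```bash
python3 -m inch '0 0 0.03 0 1;0 0 0.05 0 1;0 0 0.05 0 1;0 0 0.05 0 1'
python3 -m inch '0 0 0.03 0 1;0 0 0.03 0 1;0 0 0.03 0 1'
```

```text
time: 16.83
tool_pos: [0.5869, 0.0127, 0.0285]
ee_rot: [3.14, 0.001, -0.146]
wrist_force: [-0.5, -0.8, -1.6]
width: 0.06
time: 17.08
tool_pos: [0.5869, 0.0127, 0.0285]
ee_rot: [3.14, 0.001, -0.146]
wrist_force: [-0.7, -0.4, -0.6]
width: 0.06
```

Its weight is now on the floor of the well, so I'm releasing it.

```bash
python3 -m inch '0 0 0.03 0 1;0 0 0.04 0 1;0 0 0.04 0 0.5;0 0 0.04 0 0.35;0 0 0.04 0 0.3;0 0 0.04 0 0.25;0 0 0.04 0 0.2;0 0 0.04 0 0.1;0 0 0.04 0 0;0 0 0.04 0 0;0 0 0.04 0 0;0 0 0.04 0 0'
python3 -m inch '0 0 -0.5 0 0;0 0 -1.5 0 0;0 0 -3 0 0;0 0 -5 0 0;0 0 -7 0 0;0 0 -9 0 0;0 0 -11 0 0;0 0 -13 0 0;0 0 -15 0 0;0 0 -16 0 0;0 0 -16 0 0;0 0 -16 0 0'
python3 - <<'E'
from h import *
E=wristE(); p,d=robot.snapshot("wrist"); cv2.imwrite("pics/w7.png",p)
K=robot.camera_info("wrist")["K"]
for lo in(110,130): print(lids(p,K,E,minA=800,lo=lo,roi=(240,100,380,300))[0])
print(goto(.557,-.100,np.deg2rad(-23),.19))
E
```

```text
time: 18.08
tool_pos: [0.587, 0.0127, 0.0281]
ee_rot: [3.14, 0.001, -0.146]
wrist_force: [0.5, 0.3, 0.1]
width: 0.0941
time: 19.08
tool_pos: [0.5873, 0.0129, 0.1887]
ee_rot: [3.141, -0.001, -0.146]
wrist_force: [-0.9, -0.3, -0.5]
width: 0.094
[(array([563.4, -72. ]), array([25.5, 61.4]), 81.6), (array([585.8,  13.5]), array([60.2, 58.6]), 81.6), (array([612.3,  88.9]), array([23.2, 61.5]), 81.6)]
[(array([585.6,  12.1]), array([57.5, 57.5]), 81.6), (array([612.3,  88.9]), array([23.2, 61.5]), 81.6)]
(array([-1.3 , 11.6 , -0.25]), np.float64(0.256))
```

View pics/w7.png

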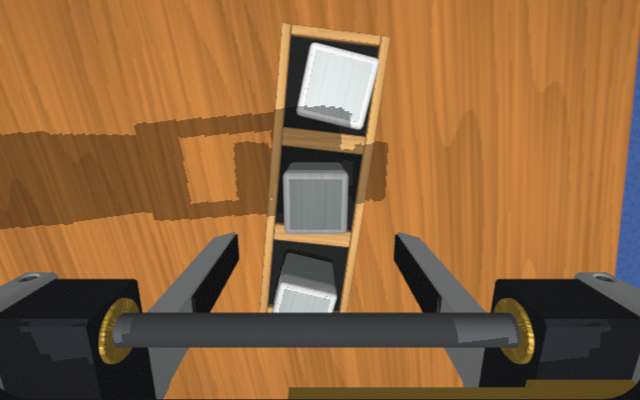

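The middle tin (315,201) and the left tin (340,85) both stand in their wells. Next is the right tin.

```bash
python3 -m inch '-0.2 1.5 0 0.05 0;-0.4 3.5 0 0.1 0;-0.7 6 0 0.15 0;-1 8.5 0 0.2 0;-1.2 10.6 0 0.24 0;-1.3 11.6 0 0.26 0;-1.3 11.6 0 0.26 0;-1.3 11.6 0 0.26 0'
python3 - <<'E'
from h import *
E=wristE(); p,d=robot.snapshot("wrist"); cv2.imwrite("pics/w8.png",p)
K=robot.camera_info("wrist")["K"]
for lo in(100,120,130): print(lids(p,K,E,minA=800,lo=lo,roi=(240,100,380,300))[0])
print(goto(.557,-.100,np.deg2rad(-23),.028))
E
```

```text
time: 19.8
tool_pos: [0.5566, -0.0997, 0.1864]
ee_rot: [3.141, 0.003, -0.406]
wrist_force: [-0.2, 0.6, 0.4]
width: 0.0942
[(array([556. , -99.6]), array([59.8, 59.2]), 66.8)]
[(array([ 555.9, -100.5]), array([58. , 58.7]), 66.8)]
[(array([ 555.9, -100.5]), array([58. , 58.4]), 66.8)]
(array([ 0.09,  0.06, 15.86]), np.float64(-0.003))
```

View pics/w8.png

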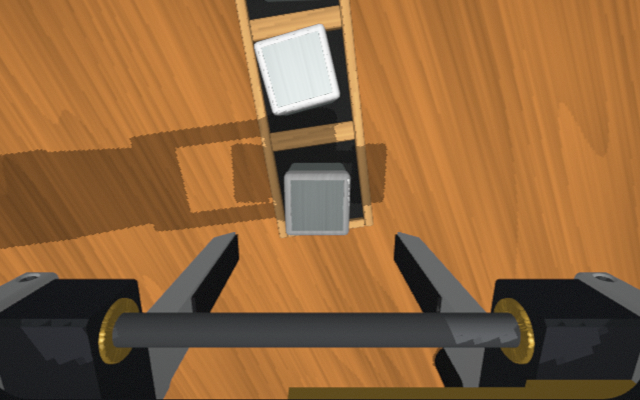

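The right tin's lid (317,201) is square to the jaws and centred. Descending.

```bash
python3 -m inch '0 0.1 1.5 0 0;0 0.1 3 0 0;0 0.1 5 0 0;0 0.1 6.5 0 0;0 0.1 8 0 0;0 0.1 9.5 0 0;0 0.1 11 0 0;0 0.1 12.5 0 0;0 0.1 13.5 0 0;0 0.1 14.5 0 0;0 0.1 15.2 0 0;0 0.1 15.7 0 0;0 0.1 15.8 0 0;0 0.1 15.8 0 0'
python3 -m inch '0 0 0 0 0.15;0 0 0 0 0.25;0 0 0 0 0.3;0 0 0 0 0.35;0 0 0 0 0.4;0 0 0 0 0.6;0 0 0 0 1;0 0 0 0 1;0 0 0 0 1;0 0 0 0 1;0 0 0 0 1;0 0 0 0 1'
```

```text
time: 21.02
tool_pos: [0.5561, -0.0999, 0.0287]
ee_rot: [3.141, 0.003, -0.404]
wrist_force: [0.2, -0.3, -0.1]
width: 0.0941
time: 22.02
tool_pos: [0.5565, -0.1001, 0.0289]
ee_rot: [3.141, 0.002, -0.404]
wrist_force: [0.7, 0.6, 1.4]
width: 0.0602
```

```bash
python3 -m inch '0 0 -0.2 0 1;0 0 -0.6 0 1;0 0 -1 0 1;0 0 -1.5 0 1;0 0 -2 0 1;0 0 -2.5 0 1;0 0 -3 0 1;0 0 -3.5 0 1;0 0 -4 0 1;0 0 -4.4 0 1;0 0 -4.8 0 1;0 0 -5.1 0 1;0 0 -5.1 0 1;0 0 -5.1 0 1;0 0 -5.1 0 1;0 0 -5.1 0 1;0 0 -5.1 0 1;0 0 -5.1 0 1'
python3 - <<'E'
from h import *
print(pose()[1]['wrist_force'].round(2),pose()[1]['joint_torque'].round(2))
for n in("scene","wrist"):
    p,d=robot.snapshot(n); cv2.imwrite(f"pics/{n}9.png",p); print(pose()[1]['wrist_force'].round(2))
E
```

```text
time: 23.52
tool_pos: [0.5564, -0.1001, 0.0796]
ee_rot: [3.141, 0.002, -0.405]
wrist_force: [0.1, -0.1, -6.2]
width: 0.0596
[ 0.06 -0.06 -6.18] [ 0.000e+00 -4.026e+01 -3.198e+01  6.000e-02  3.000e-02 -0.000e+00]
[ 0.36 -1.66 -6.57]
[-0.73 -0.23 -7.62]
```

View pics/scene9.png

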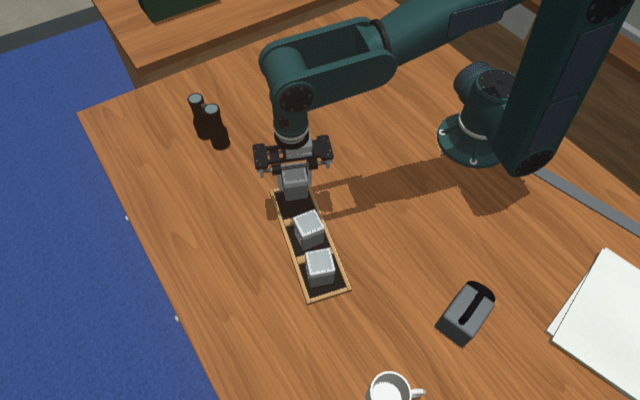

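The right tin reads 6.2–7.6 N (about 0.7 kg), so it is the heavy one, and the scene view shows the other two standing in their wells. "Each" includes this tin, so I'll stand it back too before the final lift.

```bash
python3 -m inch '0 0 0.4 0 1;0 0 0.9 0 1;0 0 1.4 0 1;0 0 1.9 0 1;0 0 2.4 0 1;0 0 2.9 0 1;0 0 3.3 0 1;0 0 3.7 0 1;0 0 4 0 1;0 0 4.3 0 1;0 0 4.5 0 1;0 0 4.7 0 1;0 0 4.8 0 1;0 0 4.9 0 1;0 0 4.95 0 1;0 0 4.98 0 1;0 0 5.02 0 1;0 0 5.02 0 1;0 0 5.02 0 1'
python3 -m inch '0 0 0.03 0 1;0 0 0.06 0 1;0 0 0.06 0 1;0 0 0.06 0 1'
```

```text
time: 25.2
tool_pos: [0.5564, -0.1001, 0.0296]
ee_rot: [3.141, 0.002, -0.404]
wrist_force: [-0.1, -0.6, -6.9]
width: 0.0598
time: 25.53
tool_pos: [0.5564, -0.1001, 0.0291]
ee_rot: [3.141, 0.002, -0.404]
wrist_force: [0.3, -0.2, -5.7]
width: 0.0598
```

```bash
python3 -m inch '0 0 0.03 0 1;0 0 0.05 0 1;0 0 0.05 0 1;0 0 0.05 0 1'
python3 -m inch '0 0 0.03 0 1;0 0 0.03 0 1;0 0 0.03 0 1'
```

```text
time: 25.87
tool_pos: [0.5565, -0.1001, 0.029]
ee_rot: [3.141, 0.002, -0.404]
wrist_force: [-1.5, 0.8, -2.9]
width: 0.0597
time: 26.12
tool_pos: [0.5565, -0.1001, 0.029]
ee_rot: [3.141, 0.002, -0.404]
wrist_force: [-1.7, 0.0, -2.3]
width: 0.0599
```

```bash
python3 -m inch '0 0 0.03 0 1;0 0 0.05 0 1;0 0 0.05 0 1;0 0 0.05 0 1'
python3 -m inch '0 0 0 0 0.5;0 0 0 0 0.35;0 0 0 0 0.3;0 0 0 0 0.25;0 0 0 0 0.2;0 0 0 0 0.1;0 0 0 0 0;0 0 0 0 0;0 0 0 0 0;0 0 0 0 0'
python3 - <<'E'
from h import *
for n in("scene","wrist"):
    p,d=robot.snapshot(n); cv2.imwrite(f"pics/{n}10.png",p)
E
```

```text
time: 26.45
tool_pos: [0.5565, -0.1002, 0.029]
ee_rot: [3.141, 0.002, -0.405]
wrist_force: [-2.3, 1.8, 0.1]
width: 0.0599
time: 27.28
tool_pos: [0.5565, -0.1001, 0.029]
ee_rot: [3.141, 0.002, -0.404]
wrist_force: [-0.4, -0.5, -0.4]
width: 0.0938
```

View pics/wrist10.png

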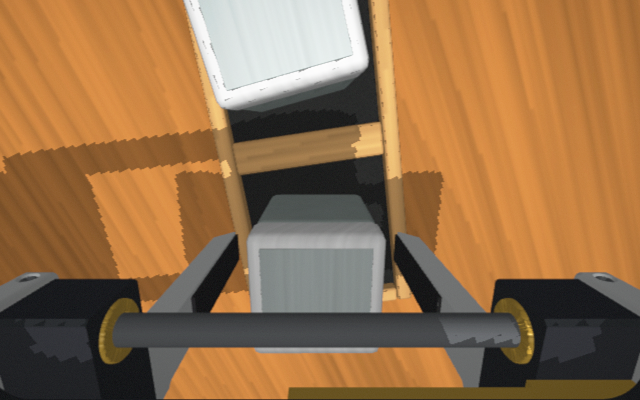

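The right tin stands free and upright between the open fingers, lid columns 248–385. Re-gripping and lifting 15 cm.

```bash
python3 -m inch '0 0 0 0 0.15;0 0 0 0 0.25;0 0 0 0 0.3;0 0 0 0 0.35;0 0 0 0 0.4;0 0 0 0 0.6;0 0 0 0 1;0 0 0 0 1;0 0 0 0 1;0 0 0 0 1;0 0 0 0 1;0 0 0 0 1'
python3 -m inch '0 0 -0.2 0 1;0 0 -0.6 0 1;0 0 -1 0 1;0 0 -1.6 0 1;0 0 -2.4 0 1;0 0 -3.3 0 1;0 0 -4.3 0 1;0 0 -5.3 0 1;0 0 -6.3 0 1;0 0 -7.3 0 1;0 0 -8.3 0 1;0 0 -9.3 0 1;0 0 -10.3 0 1;0 0 -11.3 0 1;0 0 -12.3 0 1;0 0 -13.2 0 1;0 0 -14 0 1;0 0 -14.6 0 1;0 0 -14.9 0 1;0 0 -15 0 1'
python3 -m inch '0 0 0 0 1;0 0 0 0 1;0 0 0 0 1;0 0 0 0 1;0 0 0 0 1;0 0 0 0 1;0 0 0 0 1;0 0 0 0 1'
python3 - <<'E'
from h import *
for n in("scene","wrist","top"):
    p,d=robot.snapshot(n); cv2.imwrite(f"pics/{n}11.png",p)
    if n=="wrist":
        i=robot.camera_info("wrist"); print(d[255:310:15,316])
    if n=="top":
        i=robot.camera_info(n); print(lids(p,i["K"],i["extrinsics"],roi=(250,150,400,250))[0])
a=cv2.imread("pics/scene11.png")
cv2.imwrite("pics/s11c.png",cv2.resize(a[100:310,220:380],None,fx=2.8,fy=2.8,interpolation=2))
T,o=pose(); print(o["wrist_force"],abs(o["qvel"]).max(),o["width"],o["time"])
E
```

```text
time: 28.38
tool_pos: [0.5565, -0.1001, 0.029]
ee_rot: [3.141, 0.002, -0.404]
wrist_force: [-0.2, 0.0, 0.9]
width: 0.0599
time: 30.05
tool_pos: [0.557, -0.1002, 0.1797]
ee_rot: [3.141, 0.001, -0.404]
wrist_force: [0.3, -0.8, -6.0]
width: 0.0599
time: 30.72
tool_pos: [0.557, -0.1002, 0.1796]
ee_rot: [3.141, 0.001, -0.404]
wrist_force: [0.4, -0.3, -6.6]
width: 0.06
[0.13440505 0.13549672 0.13809705 0.13948303]
[(array([586.1,   9.4]), array([58.8, 59.8]), 79.9), (array([619.4, 107.9]), array([58.8, 59.4]), 68.6)]
[-0.05037376 -0.16037027 -7.29406419] 0.0017061050339177034 0.060038782051156626 30.8667
```

View pics/s11c.png

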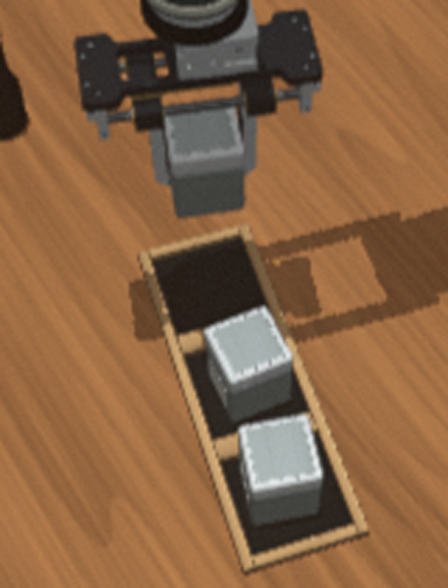

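View pics/wrist11.png

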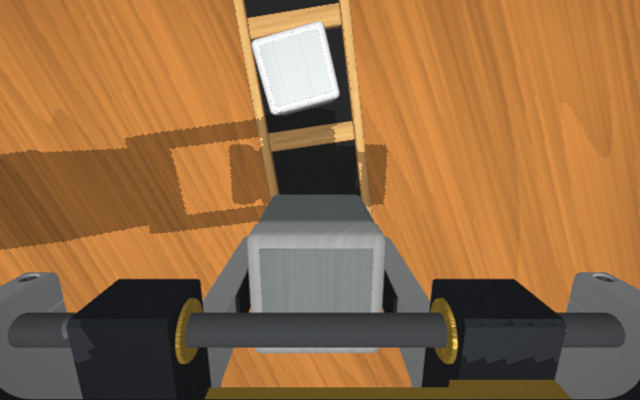

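The right tin hangs upright and still in the grip, at the same place in the wrist view as before the lift (columns 248–385), so it hasn't slipped. Its underside is about 14 cm above the tray rim, and the other two stand in their wells. Handing in.

```bash
python3 -c "
from bench import robot
print(robot.close_job())"
```

```text
the job is handed in; nothing more can be done
None
```

I lifted each tin about 5 cm, working left, middle, right, and stood each back upright in its own well. The wrist force read about 3.5 N for the left tin, 2.8 N for the middle and 6.8 N for the right. The right tin is therefore the heavy one, at about 0.7 kg. I gripped it again, lifted it 15 cm, and handed in at about 31 s with it still held.

**Last checks:**
- **Heavy tin:** it is upright and still, the fingers are closed on 60 mm, and it had not slipped in the wrist view. Its underside is about 14 cm above the tray rim.
- **Other tins:** the left and middle tins stand in their wells, within about 1 mm of where they started.
- **Bystanders:** the arm never went near the mug, binoculars or hand lamp. They showed no change in the scene views up to the right tin's first lift, but I didn't check their positions again after that.

**One disagreement:** the top camera reads y about 4 mm lower than the scene and wrist cameras. I used the scene and wrist values, and all three grasps came out centred.

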